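# Start a batch on the drying-room controller

## Task

Start a new batch on the cheese drying-room controller: put the loose recorder module into the empty bay of the console and press it home until its top is flush with the console. Then press the long bar key, then the round key, then the triangular start key, one at a time, each fully down and let up again before the next. Press no key before the module is home, never press the square stop key, and leave the cheeses and other things on the bench where they stand.

Things in the scene. Friction and masses are not known exactly. Their poses are not given: they have to be found in the camera images.
- console: fixed flat metal control box, 180 mm (x) by 240 mm (y), top face 50 mm above the table; origin at the centre of its underside. Its rectangular module bay is at its +y end, the four keys in a 2 by 2 block (70 mm apart along x, 65 mm along y) in the rest of its top; which key is in which place varies.
- bay (a point): centre of the bay's mouth, level with the console's top face; axes as the console's. The opening is 69 mm along the console's x by 45 mm along its y. Its floor is a stiff grey carriage that starts 14 mm below the top face, takes about 6 N to push down, goes down 8 mm and stays where it is pushed.
- carriage (a joint): how far the bay's floor has been pushed down, m: 0 as found, 0.008 fully home
- module: loose dark block, 66 mm (x) by 42 mm (y) by 22 mm, about 90 g, with a finger rib 46 mm (x) by 14 mm (y) that rises from its top, 22 to 46 mm above its underside; origin at the centre of its underside. It fits the bay either way round, 1.5 mm clear on each side: laid on the bay's floor its top stands 8 mm proud, pressed home its top (not the rib) is flush with the console.
- round_face (a point): centre of the top of the round key (30 mm across) when up; like every key it is white, sits on a black 50 mm square bezel 5 mm high, and its top stands 64 mm above the table (14 mm above the console)
- bar_face (a point): centre of the top of the long narrow bar key (14 by 42 mm) when up
- triangle_face (a point): centre of the top of the triangular start key (23 mm from centre to corner) when up
- square_face (a point): centre of the top of the square stop key (28 by 28 mm) when up
- round_key (a joint): how far the round key is pressed, m: 0 up, 0.006 fully down; springs back, about 4 N to press fully
- square_key (a joint): how far the square key is pressed, m: 0 up, 0.006 fully down; springs back, about 4 N to press fully
- bar_key (a joint): how far the bar key is pressed, m: 0 up, 0.006 fully down; springs back, about 4 N to press fully
- triangle_key (a joint): how far the triangle key is pressed, m: 0 up, 0.006 fully down; springs back, about 4 N to press fully
- cheese_far: ash-black truncated-pyramid cheese, 80 mm square base, 60 mm tall, standing to the right at the back; origin at the centre of its underside; a bystander
- cheese_near: ash-black truncated-pyramid cheese, 80 mm square base, 60 mm tall, standing to the right near the robot; origin at the centre of its underside; a bystander
- cheese_left: white truncated-pyramid cheese, 80 mm square base, 60 mm tall, standing left of the console; origin at the centre of its underside; a bystander
- mould: white open plastic cheese mould (cup), 90 mm across, 85 mm tall, at the right; origin at the centre of its underside; a bystander
- salt_jar: clear jar with a white cap, 70 mm across, 95 mm tall, behind the console; origin at the centre of its underside; a bystander
- spatula: 200 mm spatula lying flat in front of the console; a bystander
- probe: grey round puck with a thin stem, 44 mm across, 36 mm tall, in front of the console; origin at the centre of its underside; a bystander

How it is judged (in metres and radians):
On the way, in this order (a step that is already met when the one before it is completed fails the run):
1. the module lies in the bay, pressed flush (z of module in the frame of bay below -0.0195 m and horizontal distance between module and bay below 0.005 m and angle between the x axis of module and the x axis of console, either way round below 0.12 rad and angle between module's own z axis and vertical below 0.08 rad), for 0.2 s.
2. the bar key is pressed down (value of joint bar_key above 0.0045 m), for 0.05 s.
3. the bar key is let up again (value of joint bar_key below 0.0015 m), for 0.05 s.
4. the round key is pressed down (value of joint round_key above 0.0045 m), for 0.05 s.
5. the round key is let up again (value of joint round_key below 0.0015 m), for 0.05 s.
6. the triangle key is pressed down (value of joint triangle_key above 0.0045 m), for 0.05 s.
At the end, for the whole second after the job is handed in: The module lies in the bay, either way round, its top flush with the console within 2.5 mm, centred within 5 mm, straight within 0.12 rad and at rest; the bar, round and triangle keys have been pressed in that order (at least 4.5 of 6 mm) and all four keys are up again (under 1.5 mm) (all of step 1 and linear speed of module below 0.02 m/s and value of joint each of round_key, square_key, bar_key, triangle_key below 0.0015 m); the robot touches nothing.
It fails at once if a key is pressed before the module is home (value of joint any of round_key, square_key, bar_key, triangle_key above 0.003 m and (z of module in the frame of bay above -0.017 m or horizontal distance between module and bay above 0.01 m)).
It fails at once if two keys are pressed at once (value of joint each of round_key, square_key above 0.003 m or value of joint each of round_key, bar_key above 0.003 m or value of joint each of round_key, triangle_key above 0.003 m or value of joint each of square_key, bar_key above 0.003 m or value of joint each of square_key, triangle_key above 0.003 m or value of joint each of bar_key, triangle_key above 0.003 m).
It fails at once if the square stop key is pressed (value of joint square_key above 0.003 m).
It fails at once if a bystander is pushed more than 30 mm or knocked over (distance of any of cheese_far, cheese_near, cheese_left, mould, salt_jar, spatula, probe from where it was at the start of the episode above 0.03 m or angle between any of cheese_far, cheese_near, cheese_left, mould, salt_jar, probe's own z axis and vertical above 0.5 rad).
It also fails if it takes over 54 s, if anything falls off the work surface, if the arm or the gripper's body presses on something with over 40 N, if the wrist force passes 120 N, or if a joint passes its speed limit or range.

## Robot

A 6-joint arm with a two-finger parallel gripper is mounted at the origin on the work surface. World frame = base frame: x ahead of the robot, y to its left, z up, the work surface at z = 0. Lengths are in mm, angles in rad, forces in N, time in s.
With the tool pointing down it reaches from about 350 to 875 mm from the base axis. Payload 15.5 kg.
Tool frame: the origin (TCP) lies on the centre line of the jaws, within the pads' length; the fingertips stand 11 mm ahead of it and the grasp point (between the pads) lies 8 mm behind it (manip.tip_extent is the distance from the TCP to the fingertips, in mm); z points along the fingers, y is the direction in which the jaws open and shut (so a half turn about z gives the same grasp; the last joint's range is limited). The gripper opens to 85 mm and grips with 20 to 120 N. Pads are 22 mm wide; open, the fingers measure 114 mm over their backs; the gripper's body (76 mm by 85 mm) begins 54 mm behind the grasp point. The pads swing forward as they close: fully open they stand 13 mm farther back than shut.
Start: joints at [-1.26, 0.494, 1.345, -0, 1.302, -0.096], TCP at [246.722, -574.243, 242.277] pointing down, gripper open.
Joint ranges: [-2.91, 2.91], [-0.82, 2.16], [0.22, 2.67], [-1.22, 4.37], [0.12, 2.79], [-3.08, 3.08]. Speed limits (rad/s): [1.89, 1.89, 2.57, 3.01, 3.01, 3.01].

## Interface

Orientations are given as a rotation vector (axis times angle).
In Python, from cell import manip gives the robot as it stands.
- The arm moves only by the tool carry_out, never from a script. Its argument "targets" is a list of rows, each a list of 4 numbers: the shift along the tool's x, y, z in m, then the turn about the tool's z in degrees. A call has 1 to 12 rows; each row is the pose to reach, as a shift and turn from the pose commanded when the call began, along the tool's axes at that moment; what a row does not reach only later rows make up. A row lasts 1/12 s, in which the tool goes at most 41.7 mm and 7.16 degrees, less where a joint would pass 70% of its speed; a pose out of reach is approached as far as the arm can. A call with a gripper value outside its range is refused whole. "grip" is the finger opening in m, from 0 to 0.0854, set as the call begins (left out, the last holds). The fingers move at their own pace and stop on an object; the grip force is fixed at half the most. Time passes only in rows, so rows that repeat a pose let the fingers close. It gives the time, the measured TCP pose, the force and the opening at its end, in the units of the state.
- manip.read_state(): the state, without advancing time (a new reading comes with each control period).
- manip.get_image(name): name is "scene" or "top" or "wrist"; returns a dict with "frame" (384x512x3 uint8, red, green, blue), "camera_matrix" (3x3 intrinsics, pixels), "R" (3x3) and "t" (3): a world point X has camera coordinates R X + t. Camera axes: x right, y down, z forward; pixel columns grow to the right and rows downward; lengths in mm; the calibration is good to about 2 mm. A picture is of the moment at which its call begins. There is no depth.
- manip.finish_job(): hands the job in, once; it reports no verdict.
The state is a dict: "clock": time; "qpos": joint angles; "joint_velocities": joint speeds; "effort": joint torques, N m; "eef_pos": TCP position; "eef_rot": TCP orientation; "wrist_force": force on the tool from outside, world axes, zero at the start; "moment": the same for the moment, N m; "grip_width": finger opening in mm.
Only numpy, scipy, OpenCV 4.12 (cv2) and the standard library are available. Lean on these libraries where they do the work, as an engineer would, in place of code of your own. Each camera call takes 0.05 s, during which the arm holds its last target. There are 200 camera calls.

## Working session

There is one attempt and no reset: what is moved stays moved. The work goes in short steps, Python scripts to look and compute and a tool call to move; the robot and the scene stay as the last step left them, time stands still between calls to the robot, and variables do not carry over. Pictures are saved under pics/ and viewed, about 8 in all and at most 12, crops included, and the job is handed in when it is done.

Besides the shell and the picture viewer there is one more tool, called after "Call:" by a JSON object that holds its "api" and its "payload", one argument or row to a line. carry_out: Moves the arm, as the interface text tells. Its arguments: {"type":"object","properties":{"targets":{"type":"array","items":{"type":"array","items":{"type":"number"}}},"grip":{"type":"number"}},"required":["targets"]}

```bash
mkdir -p pics; ls
cat > h.py <<'E'
import numpy as np, cv2
from cell import manip
from scipy.spatial.transform import Rotation as Rn
def grab(n,f=None):
    d=manip.get_image(n)
    if f: cv2.imwrite('pics/'+f,cv2.cvtColor(d['frame'],cv2.COLOR_RGB2BGR))
    return d
def ray(d,uv,z):
    K,R,t=[np.array(d[k],float) for k in('camera_matrix','R','t')]
    t=t.ravel();v=R.T@np.linalg.inv(K)@np.array([uv[0],uv[1],1.]);c=-R.T@t
    return c+v*(z-c[2])/v[2]
def proj(d,X):
    K,R,t=[np.array(d[k],float) for k in('camera_matrix','R','t')]
    p=K@(R@np.array(X,float)+t.ravel());return p[:2]/p[2]
E
python3 - <<'E'
from h import *
s=manip.read_state()
for k in s: print(k,np.round(s[k],3))
a=grab('top','top0.png');b=grab('scene','scene0.png')
for d in(a,b): print(d['camera_matrix'],np.round(d['R'],3),d['t'])
cv2.imwrite('pics/both0.png',cv2.resize(cv2.cvtColor(np.vstack([a['frame']]),cv2.COLOR_RGB2BGR),(800,600),interpolation=cv2.INTER_CUBIC))
E
```

```text
pics
clock 0.0
qpos [-1.26   0.494  1.346  0.     1.302 -0.095]
joint_velocities [ 0.002 -0.001 -0.    -0.    -0.002  0.002]
effort [-2.0000e-03 -8.8216e+01 -3.8387e+01 -0.0000e+00  1.0000e-02 -0.0000e+00]
eef_pos [ 246.615 -573.897  241.69 ]
eef_rot [-3.076 -0.633  0.   ]
wrist_force [ 0.073 -0.739  0.136]
moment [ 0.068 -0.022 -0.   ]
grip_width 85.42
[[368.49431246   0.         251.60927124]
 [  0.         368.49431246 190.55060528]
 [  0.           0.           1.        ]] [[-0.03  -1.    -0.006]
 [-0.997  0.03  -0.072]
 [ 0.072  0.004 -0.997]] [   2.49640835  537.1603236  1064.60862836]
[[350.62349923   0.         256.92683461]
 [  0.         350.62349923 197.42236652]
 [  0.           0.           1.        ]] [[ 0.695  0.719 -0.016]
 [ 0.57  -0.565 -0.597]
 [-0.438  0.406 -0.802]] [-367.16699258 -274.83445859 1236.14256062]
```

View pics/both0.png

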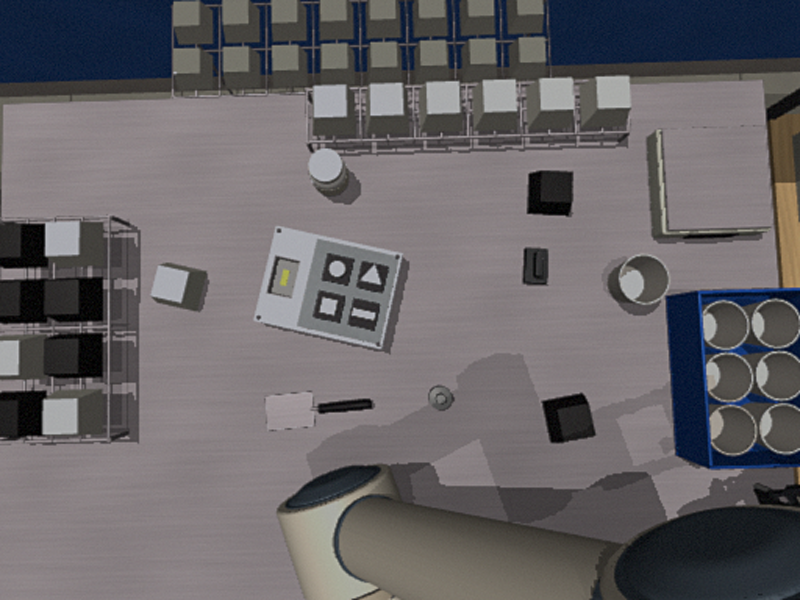

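View pics/scene0.png

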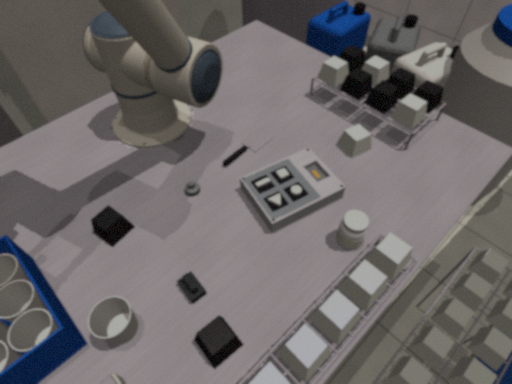

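The top view shows the console at about (330,288) and its bay at (284,278). Keys in the 800x600 picture: round (338,269), triangle (373,276), square (330,306), bar (364,314). The module is at (536,266) with its rib along x, and a black cheese is beyond it at (551,192).

```bash
cat > m.py <<'E'
from h import *
d=grab('top'); S=1.5625
g=cv2.cvtColor(d['frame'],cv2.COLOR_RGB2GRAY)
def near(mask,c,r):
    m=np.zeros_like(mask);u,v=int(c[0]/S),int(c[1]/S);q=int(r/S)
    m[v-q:v+q,u-q:u+q]=mask[v-q:v+q,u-q:u+q]
    cs,_=cv2.findContours(m,cv2.RETR_EXTERNAL,cv2.CHAIN_APPROX_NONE)
    return max(cs,key=cv2.contourArea)
def pl(c,z): return np.array([ray(d,p,z)[:2] for p in c.reshape(-1,2)],np.float32)
w=(g>150).astype(np.uint8); K={}
for n,c in dict(round=(338,269),triangle=(373,276),square=(330,306),bar=(364,314)).items():
    k=pl(near(w,c,17),64); M=cv2.moments(k); K[n]=np.array([M['m10'],M['m01']])/M['m00']
    print(n,K[n].round(1),cv2.minAreaRect(k))
x=lambda a,b:K[a]-K[b]
print({(a,b):x(a,b).round(1) for a,b in[('round','square'),('triangle','bar'),('round','triangle'),('square','bar')]})
# console corners by hand (800 px scale), top face
C=np.array([ray(d,np.array(p)/S,50)[:2] for p in[(279,227),(408,255),(384,350),(254,321)]])
print('corners',C.round(0).tolist(),np.linalg.norm(C-np.roll(C,-1,0),axis=1).round(0),C.mean(0))
b=(g<75).astype(np.uint8)
k=near(b,(536,266),26);print('module px',cv2.minAreaRect(k))
for z in(0,22,46): print(z,cv2.minAreaRect(pl(k,z)))
a=g[145:192,322:365];cv2.imwrite('pics/modcrop.png',np.hstack([cv2.resize(a,None,fx=8,fy=8,interpolation=cv2.INTER_CUBIC),cv2.resize(g[138:230,155:265],(450,376),interpolation=cv2.INTER_CUBIC)]))
E
python3 m.py
```

```text
round [591.   87.5] ((591.2501220703125, 87.63156127929688), (25.540756225585938, 25.295053482055664), 25.054471969604492)
triangle [575.2  24.8] ((578.9501953125, 23.642728805541992), (30.10597801208496, 29.282447814941406), 75.6852798461914)
square [523.2 104.9] ((523.2169799804688, 104.5951156616211), (25.36158561706543, 25.314105987548828), 74.75374603271484)
bar [507.3  41.6] ((507.2289123535156, 41.60783386230469), (39.098567962646484, 11.90658187866211), 75.74824523925781)
{('round', 'square'): array([ 67.7, -17.4]), ('triangle', 'bar'): array([ 67.8, -16.7]), ('round', 'triangle'): array([15.8, 62.6]), ('square', 'bar'): array([15.9, 63.3])}
corners [[672.0, 193.0], [613.0, -43.0], [440.0, 6.0], [500.0, 242.0]] [244. 179. 243. 179.] [556.19823386  99.22563384]
module px ((342.5, 170.0), (22.0, 15.0), 90.0)
0 ((591.9542236328125, -288.0980224609375), (45.03329849243164, 67.07072448730469), 87.36611938476562)
22 ((589.30224609375, -282.6943664550781), (44.132896423339844, 65.72964477539062), 87.36613464355469)
46 ((586.4091186523438, -276.7995300292969), (43.150611877441406, 64.26661682128906), 87.36613464355469)
```

View pics/modcrop.png

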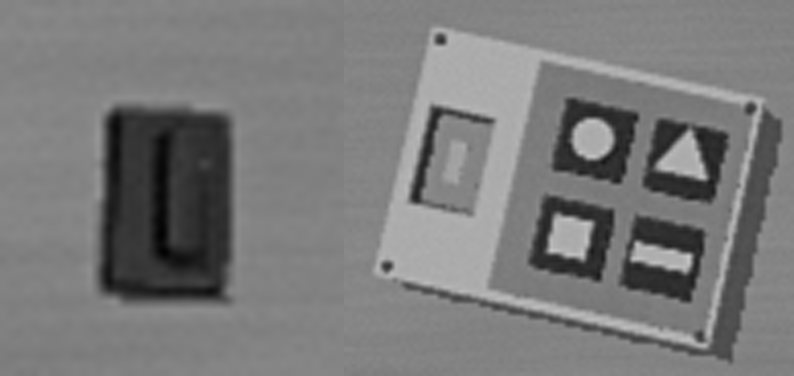

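```bash
cat >> h.py <<'E'
def goto(x,y,z,yaw):
    s=manip.read_state();R=Rn.from_rotvec(s['eef_rot']);a=R.as_matrix()
    cur=np.degrees(np.arctan2(a[1,0],a[0,0]))
    sh=a.T@(np.array([x,y,z])-np.array(s['eef_pos']))/1000
    print('shift',sh.round(4),'turn',round((cur-yaw+180)%360-180,2),'| t',s['clock'],'pos',np.round(s['eef_pos'],1),'yaw',cur.round(2),'tilt z',a[:,2].round(3),'F',np.round(s['wrist_force'],1),'w',s['grip_width'])
E
python3 -c "
from h import *
goto(589,-284,200,-2)"
```

```text
shift [ 0.429  -0.1313  0.042 ] turn 25.25 | t 0.15 pos [ 246.6 -574.   241.8] yaw 23.25 tilt z [-0.     0.001 -1.   ] F [-0.1 -0.1  0.2] w 85.51371762610971
```

Call:
{"api": "carry_out", "payload": {
  "targets": [
    [0.429,-0.131,0.042,25.2],
    [0.429,-0.131,0.042,25.2],
    [0.429,-0.131,0.042,25.2],
    [0.429,-0.131,0.042,25.2],
    [0.429,-0.131,0.042,25.2],
    [0.429,-0.131,0.042,25.2],
    [0.429,-0.131,0.042,25.2],
    [0.429,-0.131,0.042,25.2],
    [0.429,-0.131,0.042,25.2],
    [0.429,-0.131,0.042,25.2],
    [0.429,-0.131,0.042,25.2],
    [0.429,-0.131,0.042,25.2]
  ],
  "grip": 0.05
}}

```text
clock: 1.15
eef_pos: [593.4, -279.4, 199.2]
eef_rot: [-3.14, 0.047, -0.001]
wrist_force: [-0.9, 0.5, -0.1]
grip_width: 50.2
```

Run:
```python
from h import *
goto(589,-284,200,-2)
d=grab('wrist');t=grab('top');goto(589,-284,200,-2)
R=np.array(d['R']);print('cam',(-R.T@np.ravel(d['t'])).round(0),R.round(2).tolist())
for z in(0,22,46):print(proj(d,[589,-284,z]).round(0))
cv2.imwrite('pics/w1.png',cv2.cvtColor(d['frame'],cv2.COLOR_RGB2BGR))
```

```text
shift [-0.0042  0.0047 -0.0008] turn 0.3 | t 1.15 pos [ 593.4 -279.4  199.2] yaw -1.7 tilt z [ 0.001  0.002 -1.   ] F [-0.9  0.5 -0.1] w 50.1653885042897
shift [-0.001   0.001  -0.0004] turn 0.21 | t 1.25 pos [ 590.  -283.1  199.6] yaw -1.79 tilt z [-0.001  0.    -1.   ] F [-0.8 -0.6 -0.1] w 49.953865922309795
cam [ 658. -282.  330.] [[-0.03, -1.0, -0.0], [-0.97, 0.03, 0.26], [-0.26, 0.01, -0.97]]
[261. 177.]
[261. 181.]
[261. 187.]
```

View pics/w1.png

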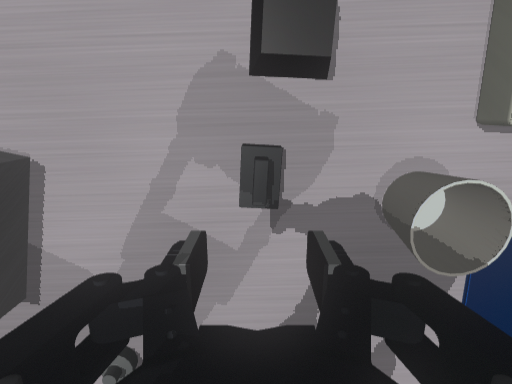

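The wrist view shows the module at about (260,177), with its rib from (262,157) to (262,203). It is clear of the mould and the far cheese.

```bash
cat > m2.py <<'E'
from h import *
d=grab('wrist')
g=cv2.cvtColor(d['frame'],cv2.COLOR_RGB2GRAY)
x0,y0=220,130
c=g[y0:y0+90,x0:x0+90]
cv2.imwrite('pics/w2.png',cv2.resize(np.clip(c.astype(int)*2,0,255).astype(np.uint8),None,fx=6,fy=6,interpolation=cv2.INTER_CUBIC))
np.save('w2.npy',c)
import pickle;pickle.dump(d,open('w2.pkl','wb'))
goto(589,-284,200,-2)
E
python3 m2.py
```

```text
shift [-0.0001 -0.0002 -0.0001] turn 0.12 | t 1.3 pos [ 589.1 -284.2  199.9] yaw -1.88 tilt z [-0.001  0.    -1.   ] F [-0.9  0.1  0.1] w 50.426137851434994
```

View pics/w2.png

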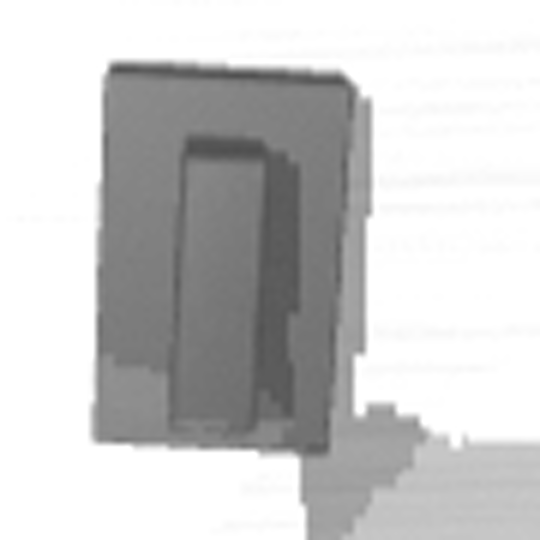

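The enlarged crop shows the rib's top with corners at about (187,156), (268,156), (252,428), (172,424), and the module's top face around it.

Run:
```python
from h import *
import pickle;d=pickle.load(open('w2.pkl','rb'))
for n,z,P in(('rib',46,[(187,156),(268,156),(252,430),(170,424)]),('top',22,[(107,74),(352,90),(329,452),(94,441)])):
    Q=np.array([ray(d,((u+.0)/6-.4+220,v/6-.4+130),z)[:2] for u,v in P])
    e=np.roll(Q,-1,0)-Q
    print(n,Q.mean(0).round(1),np.linalg.norm(e,axis=1).round(1),'x dirs',np.degrees(np.arctan2(-e[[1],1],-e[[1],0])),np.degrees(np.arctan2(e[3,1],e[3,0])))
goto(589,-284,200,-2)
```

```text
rib [ 593.5 -282.9] [12.7 44.8 13.4 43.8] x dirs [-4.79290118] -5.7410996663544465
top [ 592.8 -283. ] [41.3 63.7 41.7 64.4] x dirs [-4.43427756] -4.82110956785872
shift [-0.0001 -0.0002 -0.0001] turn 0.12 | t 1.3 pos [ 589.1 -284.2  199.9] yaw -1.88 tilt z [-0.001  0.    -1.   ] F [-0.9  0.1  0.1] w 50.426137851434994
```

```bash
python3 -c "
from h import *
goto(593,-283,60,-4.8);goto(593,-283,37,-4.8);print(manip.tip_extent)"
```

```text
shift [ 0.004  -0.0013  0.1399] turn 2.92 | t 1.3 pos [ 589.1 -284.2  199.9] yaw -1.88 tilt z [-0.001  0.    -1.   ] F [-0.9  0.1  0.1] w 50.426137851434994
shift [ 0.004  -0.0013  0.1629] turn 2.92 | t 1.3 pos [ 589.1 -284.2  199.9] yaw -1.88 tilt z [-0.001  0.    -1.   ] F [-0.9  0.1  0.1] w 50.426137851434994
11.0
```

Call:
{"api": "carry_out", "payload": {
  "targets": [
    [0.004,-0.001,0.03,2.9],
    [0.004,-0.001,0.065,2.9],
    [0.004,-0.001,0.1,2.9],
    [0.004,-0.001,0.125,2.9],
    [0.004,-0.001,0.14,2.9],
    [0.004,-0.001,0.15,2.9],
    [0.004,-0.001,0.158,2.9],
    [0.004,-0.001,0.163,2.9],
    [0.004,-0.001,0.163,2.9],
    [0.004,-0.001,0.163,2.9],
    [0.004,-0.001,0.163,2.9],
    [0.004,-0.001,0.163,2.9]
  ]
}}

```text
clock: 2.3
eef_pos: [593.7, -283.9, 38.2]
eef_rot: [3.138, -0.133, 0.002]
wrist_force: [0.4, 0.4, -0.2]
grip_width: 49.8
```

Call:
{"api": "carry_out", "payload": {
  "targets": [
    [0,0,0,0],
    [0,0,0,0],
    [0,0,0,0],
    [0,0,0,0],
    [0,0,0,0],
    [0,0,0,0],
    [0,0,0,0],
    [0,0,0,0],
    [0,0,0,0]
  ],
  "grip": 0.0
}}

```text
clock: 3.05
eef_pos: [593.3, -283.6, 37.5]
eef_rot: [3.139, -0.133, 0.0]
wrist_force: [-0.1, 1.4, 5.7]
grip_width: 12.5
```

Call:
{"api": "carry_out", "payload": {
  "targets": [
    [0,0,-0.015,0],
    [0,0,-0.04,0],
    [0,0,-0.08,0],
    [0,0,-0.12,0],
    [0,0,-0.15,0],
    [0,0,-0.163,0],
    [0,0,-0.163,0],
    [0,0,-0.163,0],
    [0,0,-0.163,0]
  ]
}}

```text
clock: 3.8
eef_pos: [592.6, -283.4, 199.0]
eef_rot: [-3.138, 0.133, 0.003]
wrist_force: [0.7, 0.4, -1.3]
grip_width: 12.8
```

```bash
python3 -c "
from h import *
d=grab('wrist','w3.png')
goto(640,178,200,-14.1)"
```

```text
shift [ 0.0083 -0.4637 -0.0008] turn 9.25 | t 3.85 pos [ 592.5 -283.3  198.7] yaw -4.85 tilt z [-0.002  0.001 -1.   ] F [ 0.2  0.3 -1.4] w 12.662514814347421
```

View pics/w3.png

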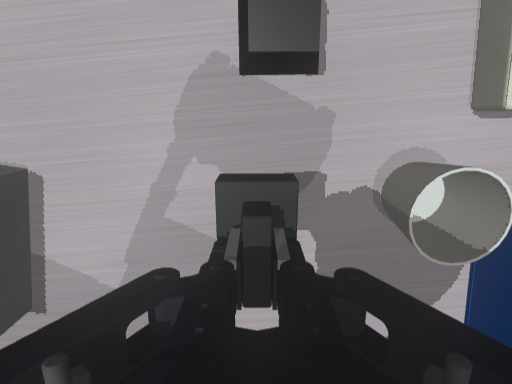

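Run:
```python
from h import *
d=grab('top')
b=ray(d,(181.6,177.4),50);print(b)
a=np.radians(-14.1);X=np.array([np.cos(a),np.sin(a)])
p=b[:2]-95*X
goto(p[0],p[1],199,-14.1);print(p)
w=grab('wrist')
P=[ray(w,q,199-37.4+22) for q in[(216.5,175),(298.5,175)]];print(np.round(P,1))
```

```text
[578.65394154 185.83761934  50.        ]
shift [-0.1473 -0.4816  0.0005] turn 9.25 | t 3.9 pos [ 592.5 -283.3  198.6] yaw -4.85 tilt z [-0.002  0.001 -1.   ] F [ 0.8 -0.5 -1. ] w 12.672651171246475
[486.51610009 208.98104546]
[[ 629.4 -267.   183.6]
 [ 625.9 -307.   183.6]]
```

Call:
{"api": "carry_out", "payload": {
  "targets": [
    [-0.01,-0.035,0,2],
    [-0.022,-0.075,0,4],
    [-0.034,-0.115,0,6],
    [-0.046,-0.155,0,8],
    [-0.058,-0.195,0,9.2],
    [-0.07,-0.235,0,9.2],
    [-0.082,-0.275,0,9.2],
    [-0.094,-0.315,0,9.2],
    [-0.106,-0.355,0,9.2],
    [-0.118,-0.395,0,9.2],
    [-0.13,-0.435,0,9.2],
    [-0.147,-0.481,0,9.2]
  ]
}}

```text
clock: 4.95
eef_pos: [488.8, 201.9, 199.7]
eef_rot: [3.118, -0.384, -0.001]
wrist_force: [0.8, 0.1, -0.1]
grip_width: 12.7
```

Call:
{"api": "carry_out", "payload": {
  "targets": [
    [0,0,0,0],
    [0,0,0,0],
    [0,0,0,0]
  ]
}}

```text
clock: 5.2
eef_pos: [489.3, 200.0, 199.7]
eef_rot: [3.118, -0.383, -0.001]
wrist_force: [0.5, -1.3, -0.8]
grip_width: 12.6
```

Run:
```python
from h import *
import pickle
d=grab('wrist','w4.png');pickle.dump(d,open('w4.pkl','wb'))
goto(486.5,209,199,-14.1)
print(proj(d,[578.7,185.8,50]))
g=cv2.cvtColor(d['frame'],cv2.COLOR_RGB2BGR)
cv2.imwrite('pics/w4b.png',np.vstack([cv2.resize(g[0:200,120:420],(800,533),interpolation=cv2.INTER_CUBIC)]))
```

```text
shift [-0.0054 -0.0086  0.0008] turn 0.03 | t 5.25 pos [489.6 199.4 199.8] yaw -14.07 tilt z [-0.001 -0.    -1.   ] F [-0.2 -0.9 -0.7] w 12.674886121338231
[247.0349859   82.43349057]
```

View pics/w4b.png

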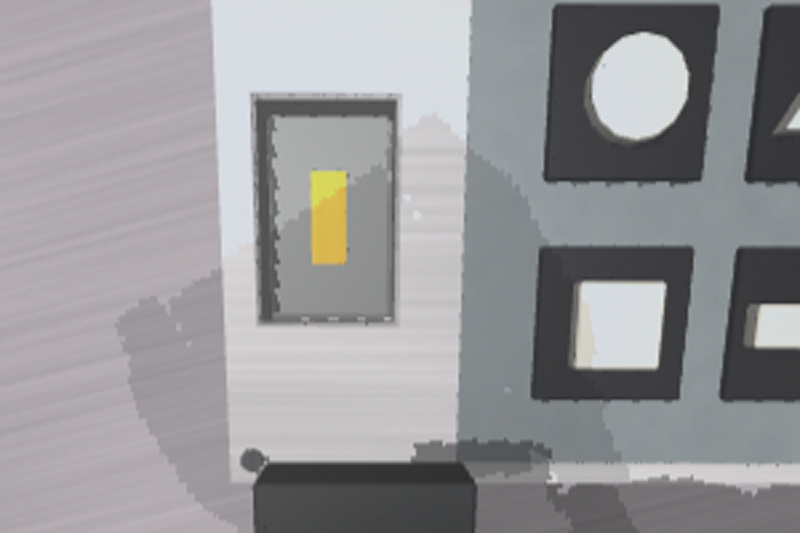

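The bay's mouth has corners at (251,94), (401,96), (397,324), (258,324) in the enlarged crop (scale 2.667). The held module's top front edge runs from (255,484) to (475,484). The rest of the console is clear.

Run:
```python
from h import *
import pickle;d=pickle.load(open('w4.pkl','rb'))
s=2.6667
f=lambda u,v,z:ray(d,((u+.5)/s-.5+120,(v+.5)/s-.5,),z)[:2]
Q=np.array([f(*p,50) for p in[(251,94),(401,96),(397,324),(258,324)]]);e=np.roll(Q,-1,0)-Q
C=Q.mean(0);print('bay',C.round(1),np.linalg.norm(e,axis=1).round(1),[np.degrees(np.arctan2(*v[::-1])).round(1) for v in e])
T=np.array(manip.read_state()['eef_pos'])
a=np.radians(-14.07);M=np.array([[np.cos(a),np.sin(a)],[-np.sin(a),np.cos(a)]])
for n,z,p in(('topedge',199.6-37.4+22,[(255,484),(475,484)]),('botedge',199.6-37.4,[(268,462),(468,462)])):
    m=np.array([f(*q,z) for q in p]);print(n,np.linalg.norm(m[0]-m[1]).round(1),(M@(m.mean(0)-T[:2])).round(1),np.degrees(np.arctan2(*(m[0]-m[1])[[0,1]])).round(1))
print('bay-T console',(M@(C-T[:2])).round(1))
w=(cv2.cvtColor(d['frame'],cv2.COLOR_RGB2GRAY)>180).astype(np.uint8)
for n,c,q in(('round',(640,85),64),('square',(620,325),64)):
    u,v=c[0]/s+120,c[1]/s; print(n,ray(d,(u,v),64).round(1))
goto(C[0],C[1],120,-14.1)
```

```text
bay [581.9 189.3] [47.2 69.9 46.9 70.4] [np.float64(-104.7), np.float64(165.5), np.float64(76.0), np.float64(-14.2)]
topedge 40.7 [31.7  0.2] 14.0
botedge 42.3 [31.5 -0.4] 14.0
bay-T console [91.9 12.6]
round [592.3  89.   64. ]
square [524.7 106.1  64. ]
shift [ 0.092  -0.0127  0.0798] turn 0.03 | t 5.25 pos [489.6 199.4 199.8] yaw -14.07 tilt z [-0.001 -0.    -1.   ] F [-0.2 -0.9 -0.7] w 12.674886121338231
```

Call:
{"api": "carry_out", "payload": {
  "targets": [
    [0.03,-0.004,0.015,0],
    [0.06,-0.009,0.035,0],
    [0.085,-0.0125,0.06,0],
    [0.0933,-0.0126,0.085,0],
    [0.0933,-0.0126,0.1,0],
    [0.0933,-0.0126,0.102,0],
    [0.0933,-0.0126,0.102,0],
    [0.0933,-0.0126,0.102,0],
    [0.0933,-0.0126,0.102,0],
    [0.0933,-0.0126,0.102,0],
    [0.0933,-0.0126,0.102,0]
  ]
}}

```text
clock: 6.17
eef_pos: [583.5, 189.7, 99.3]
eef_rot: [-3.118, 0.384, -0.002]
wrist_force: [0.4, -0.1, -1.0]
grip_width: 12.4
```

Run:
```python
from h import *
import pickle
d=grab('wrist','w5.png');pickle.dump(d,open('w5.pkl','wb'))
goto(583.3,189,98,-14.1)
print(proj(d,[581.9,189.3,50]))
g=cv2.cvtColor(d['frame'],cv2.COLOR_RGB2BGR)
cv2.imwrite('pics/w5b.png',cv2.resize(g[120:270,156:356],(800,600),interpolation=cv2.INTER_CUBIC))
```

```text
shift [0.0001 0.0007 0.0011] turn 0.06 | t 6.2167 pos [583.4 189.7  99.1] yaw -14.04 tilt z [ 0.001  0.    -1.   ] F [ 1.  -0.2  0.1] w 12.884489861380048
[257.36279737 221.5664113 ]
```

View pics/w5b.png

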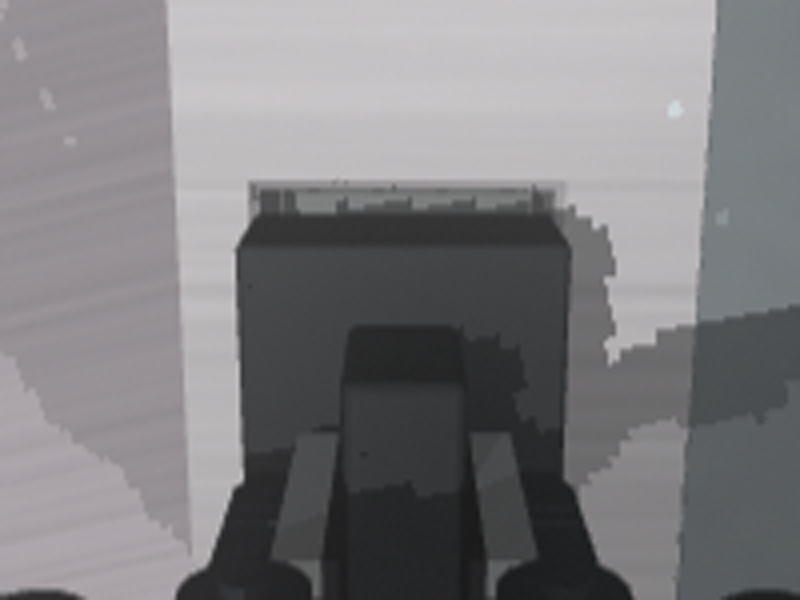

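The module sits just above the bay. The mouth's far rim is at row 183-189 of the crop, u = 249-567 including the rim. The module's lower front edge is at row 212 (u about 258-556) and its top front edge is at row 245 (u 237-571).

```bash
cat > m5.py <<'E'
from h import *
import pickle,sys
d=pickle.load(open('w5.pkl','rb'))
f=lambda u,v,z:ray(d,((u+.5)/4-.5+156,(v+.5)/4-.5+120),z)[:2]
T=np.array([583.4,189.7,99.1]);a=np.radians(-14.07);M=np.array([[np.cos(a),np.sin(a)],[-np.sin(a),np.cos(a)]])
b=T[2]-37.4
for n,z,p in(('mouth outer',50,[(249,183),(567,183)]),('mouth inner',50,[(258,189),(557,189)]),('modbot',b,[(258,212),(556,212)]),('modtop',b+22,[(237,246),(571,246)])):
    m=np.array([M@(f(*q,z)-T[:2]) for q in p]);print(n,m.round(1).tolist(),'mid',m.mean(0).round(1),'w',(m[0]-m[1]).round(1))
g=cv2.cvtColor(d['frame'],cv2.COLOR_RGB2GRAY)
print(g[160:186,236]);print(g[168,212:226],g[168,290:304])
print(g[170,212:226],g[170,290:304])
E
python3 m5.py
```

```text
mouth outer [[34.4, 23.0], [34.4, -24.7]] mid [34.4 -0.9] w [ 0.  47.7]
mouth inner [[33.5, 21.6], [33.5, -23.3]] mid [33.5 -0.8] w [ 0.  44.9]
modbot [[32.3, 20.3], [32.2, -21.8]] mid [32.2 -0.7] w [ 0.  42.1]
modtop [[32.2, 20.3], [32.2, -21.0]] mid [32.2 -0.3] w [ 0.  41.3]
[189 189 188 189 187 153 143 114 120 127 127 126 126  90  58  54  54  54
  53  52  52  59  68  72  72  73]
[193 193 193 192 192 192 136 104 123  81  80  80  80  79] [ 84 101 103 103 117 159 159 170 183 184 184 183 184 183]
[190 190 190 190 189 189 133 126 128  82  80  79  79  79] [ 77  78  97  97 127 158 158 176 184 184 184 184 184 184]
```

Call:
{"api": "carry_out", "payload": {
  "targets": [
    [-0.0002,0.0003,0.003,0],
    [-0.0002,0.0003,0.006,0],
    [-0.0002,0.0003,0.009,0],
    [-0.0002,0.0003,0.012,0],
    [-0.0002,0.0003,0.014,0],
    [-0.0002,0.0003,0.016,0],
    [-0.0002,0.0003,0.018,0],
    [-0.0002,0.0003,0.018,0],
    [-0.0002,0.0003,0.018,0]
  ]
}}

```text
clock: 6.97
eef_pos: [582.9, 189.3, 80.2]
eef_rot: [3.118, -0.384, -0.0]
wrist_force: [-0.1, -0.3, -0.8]
grip_width: 12.7
```

Call:
{"api": "carry_out", "payload": {
  "targets": [
    [0,0,0.002,0],
    [0,0,0.004,0],
    [0,0,0.006,0],
    [0,0,0.007,0],
    [0,0,0.008,0],
    [0,0,0.009,0],
    [0,0,0.01,0],
    [0,0,0.011,0],
    [0,0,0.012,0],
    [0,0,0.013,0],
    [0,0,0.0135,0],
    [0,0,0.0135,0]
  ]
}}

```text
clock: 7.97
eef_pos: [582.9, 189.3, 66.6]
eef_rot: [-3.118, 0.384, 0.0]
wrist_force: [-1.3, -0.0, 1.7]
grip_width: 12.6
```

Call:
{"api": "carry_out", "payload": {
  "targets": [
    [0,0,0.0005,0],
    [0,0,0.001,0],
    [0,0,0.0013,0],
    [0,0,0.0013,0],
    [0,0,0.0013,0]
  ]
}}

```text
clock: 8.38
eef_pos: [582.9, 189.4, 65.5]
eef_rot: [-3.118, 0.384, 0.0]
wrist_force: [-1.6, 1.2, 4.1]
grip_width: 12.8
```

Call:
{"api": "carry_out", "payload": {
  "targets": [
    [0,0,0.0005,0],
    [0,0,0.001,0],
    [0,0,0.001,0],
    [0,0,0.001,0]
  ]
}}

```text
clock: 8.72
eef_pos: [583.0, 189.4, 65.3]
eef_rot: [-3.118, 0.384, -0.001]
wrist_force: [-5.1, 1.1, 18.3]
grip_width: 12.4
```

Call:
{"api": "carry_out", "payload": {
  "targets": [
    [0,0,-0.0005,0],
    [0,0,-0.0005,0],
    [0,0,-0.0005,0],
    [0,0,-0.0005,0],
    [0,0,-0.0005,0],
    [0,0,-0.0005,0]
  ],
  "grip": 0.04
}}

```text
clock: 9.22
eef_pos: [582.8, 189.3, 64.8]
eef_rot: [3.118, -0.384, -0.0]
wrist_force: [0.6, -0.4, -0.3]
grip_width: 39.8
```

Call:
{"api": "carry_out", "payload": {
  "targets": [
    [0,0,-0.01,0],
    [0,0,-0.03,0],
    [0,0,-0.06,0],
    [-0.02,0,-0.08,0],
    [-0.06,0,-0.1,0],
    [-0.08,0,-0.1,0],
    [-0.08,0,-0.1,0],
    [-0.08,0,-0.1,0],
    [-0.08,0,-0.1,0]
  ],
  "grip": 0.0
}}

```text
clock: 9.97
eef_pos: [506.0, 208.8, 165.5]
eef_rot: [-3.118, 0.384, -0.002]
wrist_force: [-0.1, -1.0, 0.2]
grip_width: 0.2
```

Run:
```python
from h import *
import pickle
goto(0,0,0,0)
d=grab('wrist','w6.png');pickle.dump(d,open('w6.pkl','wb'))
cv2.imwrite('pics/w6b.png',cv2.resize(cv2.cvtColor(d['frame'],cv2.COLOR_RGB2BGR),(800,600),interpolation=cv2.INTER_CUBIC))
```

```text
shift [-0.4404  0.3254  0.1649] turn -14.04 | t 9.9667 pos [506.  208.8 165.5] yaw -14.04 tilt z [ 0.001  0.    -1.   ] F [-0.1 -1.   0.2] w 0.24581082842947038
```

View pics/w6b.png

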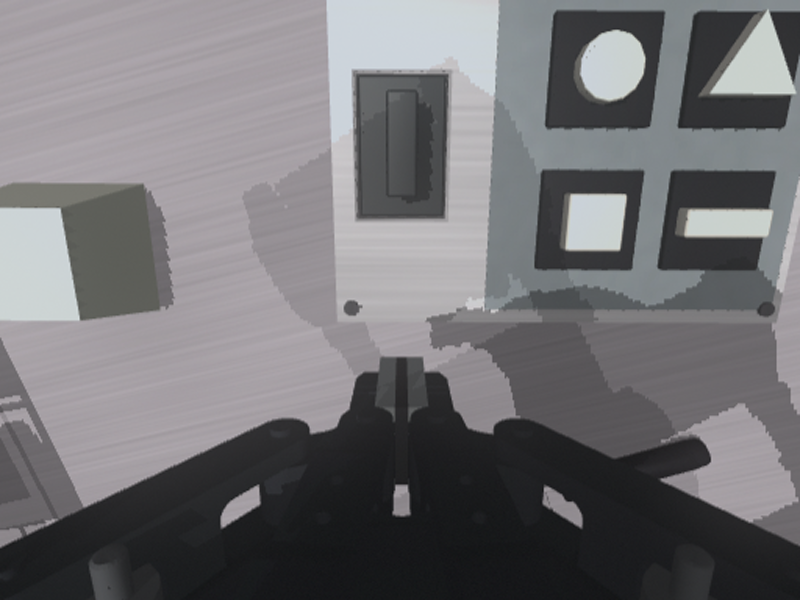

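The module is flush in the bay, straight and centred, and all keys are up. Round (612,65), triangle (755,65), square (597,222), bar (725,222).

Run:
```python
from h import *
import pickle
d=pickle.load(open('w6.pkl','rb'));s=1.5625
for p in[(727,223),(613,64),(598,222)]:print(ray(d,np.array(p)/s,64).round(1))
for z in(95,69): goto(508.7,43,z,-14.1)
a=np.radians(-14.07);X=np.array([np.cos(a),np.sin(a)]);Y=np.array([np.sin(a),-np.cos(a)])
B,Ro,T=map(np.array,([508.7,43],[592.3,89],[576.6,26.2]))
for n,v in(('bar->round',Ro-B),('round->tri',T-Ro)):print(n,(v@X).round(1),(v@Y).round(1))
```

```text
[509.   44.5  64. ]
[592.7  89.   64. ]
[524.7 105.2  64. ]
shift [0.0426 0.1601 0.0702] turn 0.04 | t 10.0167 pos [506.2 208.7 165.2] yaw -14.06 tilt z [ 0.001  0.    -1.   ] F [ 0.5  0.3 -0.2] w 0.1996569960988777
shift [0.0426 0.1601 0.0962] turn 0.04 | t 10.0167 pos [506.2 208.7 165.2] yaw -14.06 tilt z [ 0.001  0.    -1.   ] F [ 0.5  0.3 -0.2] w 0.1996569960988777
bar->round 69.9 -64.9
round->tri 0.0 64.7
```

Call:
{"api": "carry_out", "payload": {
  "targets": [
    [0.01,0.035,0,0],
    [0.02,0.075,0,0],
    [0.03,0.115,0.01,0],
    [0.042,0.15,0.025,0],
    [0.0426,0.16,0.05,0],
    [0.0426,0.16,0.07,0],
    [0.0426,0.16,0.07,0],
    [0.0426,0.16,0.07,0],
    [0.0426,0.16,0.07,0],
    [0.0426,0.16,0.07,0]
  ]
}}

```text
clock: 10.85
eef_pos: [508.7, 43.6, 96.0]
eef_rot: [-3.118, 0.383, -0.003]
wrist_force: [1.1, 0.2, 0.3]
grip_width: -0.1
```

Call:
{"api": "carry_out", "payload": {
  "targets": [
    [0,0,0.005,0],
    [0,0,0.01,0],
    [0,0,0.015,0],
    [0,0,0.019,0],
    [0,0,0.021,0],
    [0,0,0.023,0],
    [0,0,0.024,0],
    [0,0,0.025,0],
    [0,0,0.025,0],
    [0,0,0.025,0]
  ]
}}

```text
clock: 11.68
eef_pos: [507.7, 43.3, 70.0]
eef_rot: [-3.118, 0.384, 0.0]
wrist_force: [-2.0, 2.4, 3.2]
grip_width: 0.1
```

Call:
{"api": "carry_out", "payload": {
  "targets": [
    [0,0,0.0007,0],
    [0,0,0.0014,0],
    [0,0,0.0014,0],
    [0,0,0.0014,0]
  ]
}}

```text
clock: 12.02
eef_pos: [507.7, 43.2, 68.9]
eef_rot: [-3.118, 0.384, -0.0]
wrist_force: [-3.6, 1.6, 11.1]
grip_width: 0.1
```

Call:
{"api": "carry_out", "payload": {
  "targets": [
    [0,0,-0.01,0],
    [0,0,-0.022,0],
    [0,0,-0.031,0],
    [0,0,-0.031,0],
    [0.02,-0.019,-0.031,0],
    [0.045,-0.042,-0.031,0],
    [0.07,-0.065,-0.031,0],
    [0.07,-0.065,-0.031,0],
    [0.07,-0.065,-0.031,0],
    [0.07,-0.065,-0.031,0],
    [0.07,-0.065,-0.031,0]
  ]
}}

```text
clock: 12.93
eef_pos: [590.4, 88.9, 99.3]
eef_rot: [3.118, -0.385, -0.002]
wrist_force: [-0.4, 0.6, 0.3]
grip_width: -0.1
```

```bash
python3 -c "
from h import *
goto(592.3,89,69,-14.1)"
```

```text
shift [ 0.0019 -0.0006  0.0303] turn 0.04 | t 12.9333 pos [590.4  88.9  99.3] yaw -14.06 tilt z [-0.001 -0.    -1.   ] F [-0.4  0.6  0.3] w -0.11524944587421909
```

Call:
{"api": "carry_out", "payload": {
  "targets": [
    [0.001,0,0.007,0],
    [0.001,0,0.014,0],
    [0.001,0,0.02,0],
    [0.001,0,0.023,0],
    [0.001,0,0.025,0],
    [0.001,0,0.027,0],
    [0.001,0,0.0285,0],
    [0.001,0,0.0295,0],
    [0.001,0,0.031,0],
    [0.001,0,0.031,0],
    [0.001,0,0.031,0]
  ]
}}

```text
clock: 13.85
eef_pos: [592.3, 89.0, 69.0]
eef_rot: [3.118, -0.384, 0.0]
wrist_force: [-4.0, -0.5, 8.9]
grip_width: 0.1
```

Call:
{"api": "carry_out", "payload": {
  "targets": [
    [0,0,-0.01,0],
    [0,0,-0.022,0],
    [0,0,-0.031,0],
    [0,0,-0.031,0],
    [0,0.025,-0.031,0],
    [0,0.05,-0.031,0],
    [0,0.065,-0.031,0],
    [0,0.065,-0.031,0],
    [0,0.065,-0.031,0],
    [0,0.065,-0.031,0]
  ]
}}

```text
clock: 14.68
eef_pos: [576.9, 26.4, 99.7]
eef_rot: [-3.118, 0.384, -0.001]
wrist_force: [-0.0, -0.6, 0.7]
grip_width: 0.4
```

Call:
{"api": "carry_out", "payload": {
  "targets": [
    [0,0,0.007,0],
    [0,0,0.014,0],
    [0,0,0.02,0],
    [0,0,0.023,0],
    [0,0,0.025,0],
    [0,0,0.027,0],
    [0,0,0.0285,0],
    [0,0,0.0295,0],
    [0,0,0.031,0],
    [0,0,0.031,0],
    [0,0,0.031,0]
  ]
}}

```text
clock: 15.6
eef_pos: [576.6, 26.0, 69.0]
eef_rot: [-3.118, 0.384, -0.0]
wrist_force: [-3.2, 2.2, 8.2]
grip_width: 0.3
```

Fully down, with 8 N on the stop. I lift clear and check.

Call:
{"api": "carry_out", "payload": {
  "targets": [
    [0,0,-0.01,0],
    [0,0,-0.03,0],
    [0,0,-0.06,0],
    [-0.03,0,-0.09,0],
    [-0.07,0,-0.12,0],
    [-0.11,0,-0.13,0],
    [-0.13,0,-0.13,0],
    [-0.13,0,-0.13,0],
    [-0.13,0,-0.13,0],
    [-0.13,0,-0.13,0]
  ]
}}

```text
clock: 16.43
eef_pos: [451.4, 57.5, 199.2]
eef_rot: [-3.118, 0.384, -0.003]
wrist_force: [0.9, 0.5, -0.1]
grip_width: -0.1
```

Run:
```python
from h import *
goto(0,0,0,0)
d=grab('wrist','w7.png')
cv2.imwrite('pics/w7b.png',cv2.resize(cv2.cvtColor(d['frame'],cv2.COLOR_RGB2BGR),(800,600),interpolation=cv2.INTER_CUBIC))
```

```text
shift [-0.4243  0.1653  0.1984] turn -14.04 | t 16.4333 pos [451.4  57.5 199.2] yaw -14.04 tilt z [ 0.002 -0.    -1.   ] F [ 0.9  0.5 -0.1] w -0.06881968846334532
```

View pics/w7b.png

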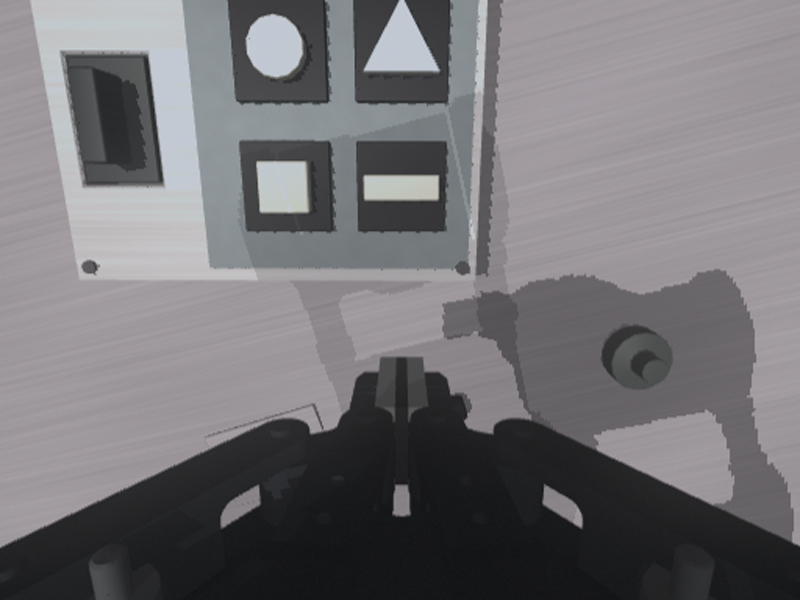

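The module is seated flush at (112,118), and all four keys, round (275,46), triangle (402,40), square (285,187) and bar (401,187), look to be up. The arm is clear, so I hand in.

```bash
python3 -c "
from h import *
print(manip.finish_job())"
```

```text
the job is handed in; nothing more can be done
None
```

The job is done and handed in at about 16.4 s of the 54 s allowed. No verdict was reported.

- **Module:** I gripped it by its rib, lowered it into the bay and pressed it home. The force rose to 18 N on the stop at TCP z 65.3 mm, where I expected 65.4 mm. After release it looked flush, straight and centred.
- **Keys:** I pressed bar, round and triangle in that order. Each went onto its stop (11, 9 and 8 N at TCP z about 69 mm), and I lifted the tool clear before the next. The square key was never touched.
- **Last checks:** The final wrist picture shows the module flush in the bay and all four keys apparently up. The arm is clear, at about 200 mm height with near-zero wrist force. I did not check every bystander again after the work, but I saw no contact with any of them.
- **Disagreements:** The top and wrist cameras differed by 1–2 mm on the keys and about 3 mm or more on the module and bay. I used the closer wrist measurements. There was also an unexplained upward reading of 5.7 N as the fingers closed on the rib; it was gone after the lift.

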